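# Tap the wedge home in the wedge jig

### The job

Pick up the rubber mallet and tap the loose wedge in the wooden jig further in, with at least two separate taps (draw the mallet back between them), until it will go no further and holds the brass block tight. Drive the wedge with the mallet only, never with the fingers, then lay the mallet down flat on the bench, clear of the jig and the wedge.

Things in the scene. Friction and masses are not known exactly. Their poses are not given: they have to be found in the camera images.
- mallet: Mallet lying on the bench: black rubber barrel head (54 mm across, 84 long), flat-sided wooden handle, 271 mm overall, 0.32 kg. Its y axis runs along the handle: head axis at y -80 mm, handle end at y +160. Origin on its underside (on the bench). The head's axis is the mallet's x: two flat round striking faces look to -x and +x, 42 mm either side of the handle's centre line.
- mallet_head (a point): Centre of the mallet's head, midway between the two striking faces, at (0, -80, 27) mm in the mallet's frame; 27 mm above the bench when it lies.
- mallet_grip (a point): Middle of the handle beside the head, at (0, -30, 23.7) mm in the mallet's frame; the handle is 24 mm wide (flat sides, across the mallet's x) and 22 mm high. Good place to grip from above, 28 mm from the centre of mass; the head begins 23 mm away and its top is 30 mm above this point. The handle slopes down 4 degrees towards its end.
- jig: Wooden jig fixed to the bench: base 152x130x12 mm (x -72 to 80, y -80 to 50); two side fences and an end stop, tops 48 mm above the bench. Origin on the bench under the clamped block's middle; x is the way the wedge is driven. Straight fence: inner face y +25. Slanted fence: inner face from (-45, -56) to (60, -38) mm. End stop: face at x +25.
- brass_block: Brass block with round hollows, a 50 mm cube, 0.9 kg, standing loosely on the jig's base between the straight fence and the wedge. Origin at the centre of its underside. The wedge is to press it against the straight fence.
- wedge: Loose wooden wedge on the jig's base between block and slanted fence: 140 mm long, 56 high, 14 wide at the tip, 37 at the butt, 0.12 kg. Origin on its underside (12 mm above the bench), mid-length; x points to the tip, along the jig's x. It starts 26 to 42 mm short of tight, slides easily up to there, then stops hard; 10 N makes it tight. A spare wedge lies elsewhere on the bench: not for use.
- wedge_butt (a point): Centre of the wedge's butt (thick end, to be struck; its normal is the wedge's -x), 70 mm behind the wedge's origin, 40 mm above the bench. Strike it with the mallet's head centred on it, moving along the jig's x. Tight, it is at about x -85 mm in the jig's frame, 13 mm outside the base's edge.
- wedge_tip (a point): Centre of the wedge's thin end, 70 mm ahead of the wedge's origin, 28 mm above its underside. Tight, it is at about x +55 mm in the jig's frame.
Not all that is in view belongs to the job. There is more than one size of the brass_block; the one meant has the size given above.

How it is judged:
By the outcome, as a careful person would: the job done as asked, in the order asked, and still so for the second after the job is handed in, with the robot touching nothing.
It also fails if it takes over 48 s, if anything falls off the work surface, if the arm or the gripper's body presses on something with over 40 N, if the wrist force passes 120 N, or if a joint passes its speed limit or range.

### The arm

A 6-joint arm with a two-finger parallel gripper is mounted at the origin on a cart in front of the work surface, level with it; the furniture and walls round the work are solid. World frame = base frame: x ahead of the robot, y to its left, z up, the work surface at z = 0. Lengths are in m, angles in rad, forces in N, time in s.
With the tool pointing down it reaches from about 0.35 to 1 m from the base axis. Payload 7.1 kg.
Tool frame: the origin (TCP) lies midway between the tips of the shut fingers; the grasp point (between the pads) lies 19 mm behind it; z points along the fingers, y is the line along which they close (so a half turn about z gives the same grasp; the last joint's range is limited). The gripper opens to 85 mm and grips with 20 to 120 N. Pads are 22 mm wide; open, the fingers measure 114 mm over their backs; the gripper's body (76 mm by 85 mm) begins 54 mm behind the grasp point. The pads swing forward as they close: fully open they stand 13 mm farther back than shut.
Start: joints at [-1.152, 0.423, 1.63, -0, 1.089, -0.019], TCP at [0.265, -0.566, 0.231] pointing down, gripper open.
Joint ranges: [-3, 3], [-0.9, 2.11], [0.09, 2.58], [-1.31, 4.45], [0.11, 2.69], [-2.54, 2.54]. Speed limits (rad/s): [2.39, 2.39, 3.01, 3.14, 3.14, 3.14].

### API

Orientations are given as a unit quaternion [w, x, y, z].
In Python, from station import goto, move_linear, set_joints, let_go, grab, hold, solve_ik, capture, camera_params, IKError, sign_off, read_clock, read_q, read_qd, read_tau, read_position, read_orientation, read_ft_force, read_wrist_torque, read_width, read_grasp_force gives the robot as it stands. Calls block until the motion is done:
- goto(position, orientation): joint-space move of the TCP to a pose.
- move_linear(position, vel=0.15, attitude=None): straight line of the TCP; attitude=None keeps the orientation; vel is the mean speed in m/s.
- set_joints(angles): joint-space move.
- let_go() and grab(effort=None): open the fingers fully, or close them until they stop; effort is the grip in N (None keeps the last).
- hold(seconds).
- solve_ik(position, orientation): joint angles nearest the present ones, or None.
- capture(name): name is "scene" or "side" or "wrist"; returns (picture, depth): 480x640x3 uint8, red, green, blue; 480x640 float32, m along the optical axis (not along the pixel's ray), 0 where there is no reading.
- camera_params(name): a dict with "K" (3x3 intrinsics, pixels), "dist" ([k1, k2, p1, p2, k3] as OpenCV has them; the pictures are not rectified), "rvec" (rotation vector, rad) and "tvec" (3), from world to camera coordinates, as OpenCV has them; the wrist camera has in their place "mount" (4x4, takes a point from camera to tool coordinates, whose origin is the TCP and whose axes are the flange's). Camera axes: x right, y down, z forward; pixel columns grow to the right and rows downward; lengths in m; the calibration is good to about 2 mm. A picture is of the moment at which its call begins: read the wrist's pose just before it. camera_params takes no time and is no camera call.
A pose or a line that the arm cannot do raises IKError and nothing moves.
- sign_off(): hands the job in; it is judged then, once.
Readings, each from a call of its own:
- read_clock(): time.
- read_q(): joint angles.
- read_qd(): joint speeds.
- read_tau(): joint torques, N m.
- read_position(): TCP position.
- read_orientation(): TCP orientation.
- read_ft_force(): force on the tool from outside, world axes, zero at the start.
- read_wrist_torque(): the same for the moment, N m.
- read_width(): finger opening in m.
- read_grasp_force(): force on a finger pad.
Only numpy, scipy, OpenCV 4.12 (cv2) and the standard library are available. Lean on these libraries where they do the work, as an engineer would, in place of code of your own. Each camera call takes 0.05 s, during which the arm holds its last target. There are 200 camera calls.

## Working session

There is one attempt and no reset: what is moved stays moved. The work goes in short steps, each a Python script; the robot and the scene stay as the last script left them, time stands still between calls to the robot, and variables do not carry over. Pictures are saved under pics/ and viewed, at most 10 in all, crops included, and the job is handed in when it is done.

```bash
mkdir -p pics; ls
cat > h.py <<'E'
import numpy as np, cv2
from station import *
from scipy.spatial.transform import Rotation as R
def rot(q): return R.from_quat(np.r_[q[1:],q[0]]).as_matrix()
def snap(n):
    p=np.array(read_position());o=rot(read_orientation())
    im,d=capture(n);c=camera_params(n)
    K=np.array(c["K"],float);D=np.array(c["dist"],float)
    if "mount" in c:
        M=np.array(c["mount"]);Rw=o@M[:3,:3];t=o@M[:3,3]+p
    else:
        Rc=cv2.Rodrigues(np.array(c["rvec"],float))[0];Rw=Rc.T;t=-Rc.T@np.array(c["tvec"],float).ravel()
    return dict(im=im,d=d,K=K,D=D,R=Rw,t=t)
def ray(s,u,v):
    x=cv2.undistortPoints(np.array([[[u,v]]],float),s["K"],s["D"])[0,0]
    return s["R"]@np.array([x[0],x[1],1.])
def at_z(s,u,v,z):
    r=ray(s,u,v);return s["t"]+r*(z-s["t"][2])/r[2]
def by_depth(s,u,v):
    w=s["d"][int(v)-1:int(v)+2,int(u)-1:int(u)+2];w=w[w>0]
    return s["t"]+ray(s,u,v)*np.median(w)
def save(s,f): cv2.imwrite("pics/"+f,s["im"][:,:,::-1])
def cloud(s):
    v,u=np.mgrid[0:480,0:640]
    x=cv2.undistortPoints(np.stack([u,v],-1).reshape(-1,1,2).astype(float),s["K"],s["D"])[:,0]
    P=(np.c_[x,np.ones(len(x))]*s["d"].reshape(-1,1))@s["R"].T+s["t"]
    P[s["d"].ravel()==0]=np.nan
    return P.reshape(480,640,3)
def qd(ang):  # tool down, tool y axis at world angle ang
    y=np.array([np.cos(ang),np.sin(ang),0]);z=np.array([0,0,-1.]);x=np.cross(y,z)
    q=R.from_matrix(np.c_[x,y,z]).as_quat();return np.r_[q[3],q[:3]]
E
python3 - <<'E'
from h import *
import pickle
for n in("scene","side"):
    s=snap(n);save(s,n+"1.png");pickle.dump(s,open(n+".pkl","wb"));print(n,s["t"])
print(read_clock())
E
```

```text
pics
scene [-0.15210203  0.76702389  0.78558148]
side [0.42795925 0.7285144  0.48568279]
0.1
```

View pics/scene1.png

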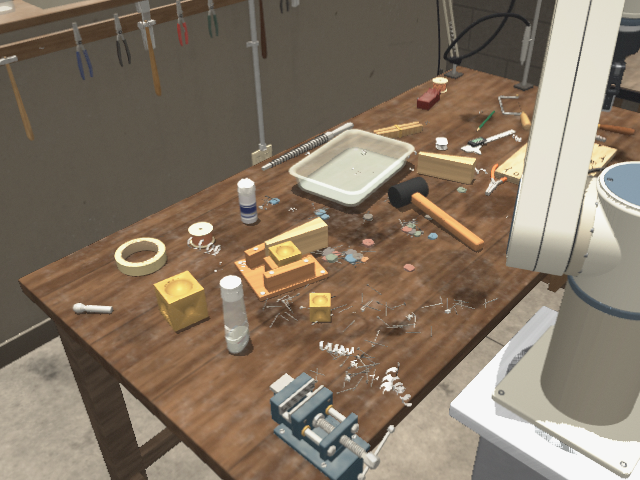

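View pics/side1.png

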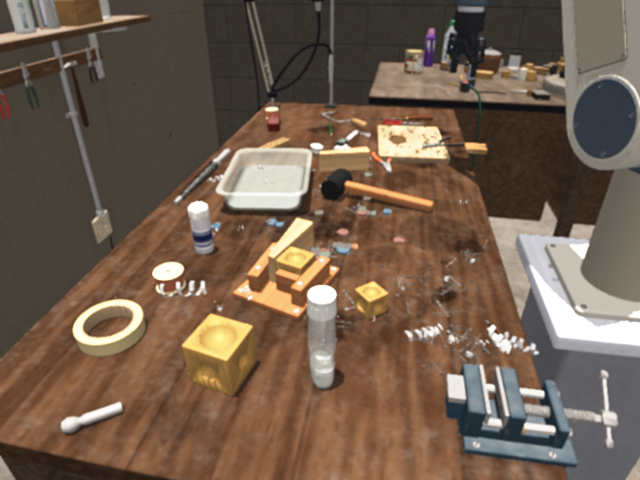

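Scene: the jig with block and wedge is at about (283,262), the mallet head at (405,192), its handle end at (478,240). The spare wedge is at (447,165). In the side view the jig is at (290,270) and the mallet head at (337,184).

Run:
```python
from h import *
import pickle
np.set_printoptions(precision=3,suppress=True)
s=pickle.load(open("scene.pkl","rb"));d=pickle.load(open("side.pkl","rb"))
for n,u,v in[("head",405,190),("hend",478,240),("hnear",425,203),("block",283,250),("wedgebutt top",322,226),("spare",447,160),("base corner",268,292),("bottle",248,185),("tray",350,150)]:print(n,by_depth(s,u,v))
for n,u,v in[("head",337,184),("hend",430,206),("block",296,258),("butt",300,226)]:print(n,by_depth(d,u,v))
for n in("wrist",):
  c=camera_params(n);print(np.array(c["mount"]),c["K"])
a=s["im"][190:310,220:380];b=d["im"][200:320,220:380]
cv2.imwrite("pics/crop1.png",np.vstack([cv2.resize(x,None,fx=2.5,fy=2.5,interpolation=2) for x in (a,b)])[:,:,::-1])
```

```text
head [ 0.552 -0.258  0.046]
hend [ 0.337 -0.229  0.021]
hnear [ 0.497 -0.263  0.031]
block [0.589 0.1   0.052]
wedgebutt top [0.575 0.    0.066]
spare [ 0.555 -0.436  0.052]
base corner [0.554 0.178 0.011]
bottle [0.776 0.023 0.097]
tray [ 0.83  -0.386  0.006]
head [ 0.554 -0.243  0.045]
hend [ 0.334 -0.219  0.017]
block [0.58  0.095 0.052]
butt [0.59  0.011 0.069]
[[-0.001 -0.946 -0.324  0.082]
 [ 1.    -0.    -0.001  0.001]
 [ 0.001 -0.324  0.946 -0.143]
 [ 0.     0.     0.     1.   ]] [[339.339   0.    319.59 ]
 [  0.    339.339 239.115]
 [  0.      0.      1.   ]]
```

View pics/crop1.png

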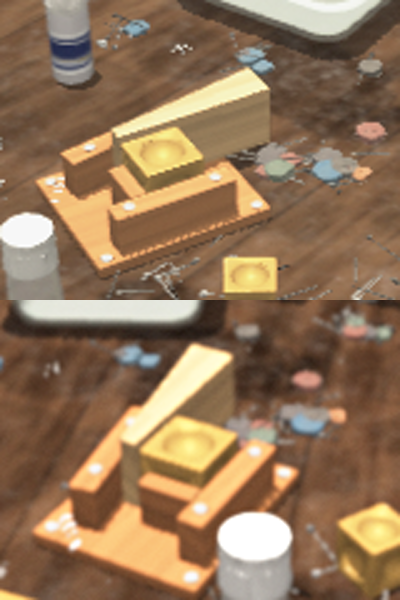

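The crop shows the wedge lying far out along world -y, with its butt near (0.58, 0.00) and the block between it and the near (straight) fence. The mallet's handle lies roughly along -x. I'll move to a single wrist view that covers both.

Run:
```python
from h import *
import pickle
np.set_printoptions(precision=3,suppress=True)
for a in(np.pi/2,-np.pi/2):
  for p in([.53,-.1,.25],[.49,-.25,.02],[.5,.0,.05]):print(a,p,solve_ik(p,qd(a)))
a=np.pi/2
if solve_ik([.53,-.1,.25],qd(a)) is None:a=-a
goto([.53,-.1,.25],qd(a));print(read_clock(),read_position())
s=snap("wrist");save(s,"w1.png");pickle.dump(s,open("w1.pkl","wb"));print(s["t"])
```

```text
1.5707963267948966 [0.53, -0.1, 0.25] [-0.209  0.275  1.803 -0.     1.064 -1.779]
1.5707963267948966 [0.49, -0.25, 0.02] [-0.493  0.642  1.893 -0.     0.607 -2.064]
1.5707963267948966 [0.5, 0.0, 0.05] [-0.024  0.541  2.001 -0.     0.6   -1.595]
-1.5707963267948966 [0.53, -0.1, 0.25] [-0.209  0.275  1.803 -0.     1.064  1.362]
-1.5707963267948966 [0.49, -0.25, 0.02] [-0.493  0.642  1.893 -0.     0.607  1.077]
-1.5707963267948966 [0.5, 0.0, 0.05] [-0.024  0.541  2.001 -0.     0.6    1.547]
2.0417 [ 0.53  -0.101  0.25 ]
[ 0.445 -0.102  0.393]
```

View pics/w1.png

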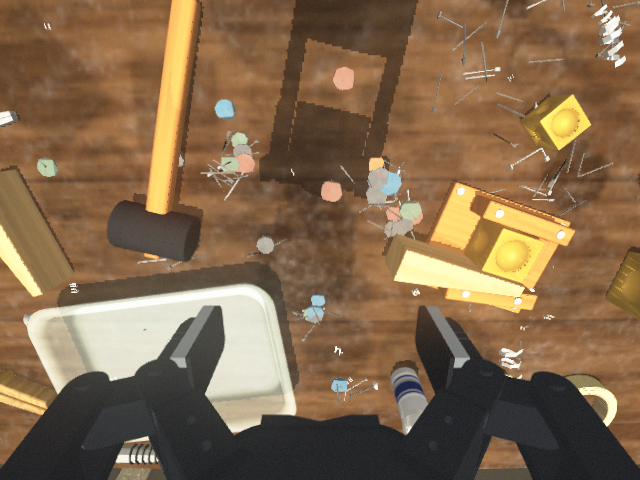

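The wrist view shows the mallet head at (153,229) and its handle running up to (185,0). The jig base corners are near (458,183), (575,230), (533,310) and (432,240). The wedge butt's top edge is at (392,260), its tip at (525,290), and the block hollow at (513,253).

Run:
```python
from h import *
import pickle
np.set_printoptions(precision=4,suppress=True)
s=pickle.load(open("w1.pkl","rb"));C=cloud(s)
def rect(roi,lo,hi,name):
    v0,v1,u0,u1=roi;P=C[v0:v1,u0:u1].reshape(-1,3);P=P[(P[:,2]>lo)&(P[:,2]<hi)]
    m=np.zeros((480,640),np.uint8);m[v0:v1,u0:u1]=((C[v0:v1,u0:u1,2]>lo)&(C[v0:v1,u0:u1,2]<hi))
    n,l,st,_=cv2.connectedComponentsWithStats(m)
    for i in range(1,n):
        if st[i,4]<60:continue
        Q=C[l==i];r=cv2.minAreaRect((Q[:,:2]*1000).astype(np.float32))
        print(name,st[i,4],"c",r[0],"size",r[1],"ang",round(r[2],1),"z",np.median(Q[:,2]));print(cv2.boxPoints(r).round(0).tolist())
rect((170,330,370,600),.064,.075,"wedge")
rect((170,330,370,600),.056,.063,"block")
rect((170,330,370,600),.042,.052,"fence")
rect((190,270,100,205),.030,.070,"head")
rect((0,205,140,210),.012,.045,"handle")
for u,v in((153,229),(168,150),(165,195),(180,40),(250,210)):print(u,v,by_depth(s,u,v))
```

```text
wedge 2948 c (605.7189331054688, 47.32853317260742) size (140.7277374267578, 37.40021896362305) ang 72.8 z 0.06789244281864815
[[567.0, -14.0], [603.0, -25.0], [644.0, 109.0], [609.0, 120.0]]
block 1785 c (575.7077026367188, 54.154319763183594) size (153.99105834960938, 61.7542724609375) ang 86.3 z 0.06138870870141511
[[540.0, -21.0], [601.0, -25.0], [612.0, 129.0], [550.0, 133.0]]
fence 2051 c (565.8037109375, 115.32853698730469) size (105.55810546875, 61.77901077270508) ang 71.3 z 0.04805212491464306
[[520.0, 75.0], [578.0, 55.0], [612.0, 155.0], [553.0, 175.0]]
fence 343 c (582.1373291015625, 26.1851806640625) size (32.86655807495117, 103.93341827392578) ang 3.5 z 0.04718244893577639
[[563.0, 77.0], [569.0, -27.0], [602.0, -25.0], [595.0, 79.0]]
fence 191 c (579.8850708007812, 102.4810562133789) size (19.72150993347168, 19.268476486206055) ang 60.4 z 0.05076838526810917
[[567.0, 99.0], [583.0, 89.0], [593.0, 106.0], [576.0, 116.0]]
fence 1063 c (633.4254150390625, 94.76691436767578) size (106.27080535888672, 20.128368377685547) ang 81.4 z 0.047948339989027755
[[615.0, 44.0], [635.0, 41.0], [651.0, 146.0], [631.0, 149.0]]
head 4312 c (549.4530029296875, -284.70477294921875) size (84.57099151611328, 81.96893310546875) ang 76.1 z 0.04857629566040031
[[500.0, -316.0], [579.0, -336.0], [599.0, -254.0], [520.0, -234.0]]
handle 5669 c (429.4147033691406, -254.60606384277344) size (24.534421920776367, 207.09986877441406) ang 75.7 z 0.026751093190834796
[[326.0, -241.0], [527.0, -292.0], [533.0, -268.0], [332.0, -217.0]]
153 229 [ 0.5503 -0.2789  0.0507]
168 150 [ 0.4705 -0.2596  0.0313]
165 195 [ 0.5172 -0.2683  0.0341]
180 40 [ 0.3675 -0.2365  0.025 ]
250 210 [ 0.5427 -0.1849 -0.0002]
```

Run:
```python
from h import *
import pickle
np.set_printoptions(precision=1,suppress=True)
s=pickle.load(open("w1.pkl","rb"));C=cloud(s)
P=C[185:275,95:210].reshape(-1,3);P=P[(P[:,2]>.0505)&(P[:,2]<.06)&(P[:,0]<.6)]*1000
print("head ridge",len(P),P.mean(0));r=cv2.minAreaRect(P[:,:2].astype(np.float32));print(r)
a=np.radians(75.8);mx=np.array([np.cos(a),np.sin(a)]);my=np.array([-mx[1],mx[0]])
H=C[185:275,95:210].reshape(-1,3)*1000;H=H[(H[:,2]>38)&(H[:,2]<60)]
x=H[:,:2]@mx;y=H[:,:2]@my
print("head x extent",np.percentile(x,[.5,50,99.5]),"y",np.percentile(y,[.5,50,99.5]),"ridge y",(P[:,:2]@my).mean(), "handle line x",np.array([429.4,-254.6])@mx)
print("head from ctr",((np.percentile(x,.5)+np.percentile(x,99.5))/2)*mx+(P[:,:2]@my).mean()*my)
B=C[170:250,425:480].reshape(-1,3);B=B[(B[:,2]>.008)&(B[:,2]<.016)]*1000
t=np.radians(71.6);jx=np.array([np.cos(t),np.sin(t)]);jy=np.array([-jx[1],jx[0]])
u=B[:,:2]@jx;v=B[:,:2]@jy;print("base edge x",np.percentile(u,[1,3]),"y",np.percentile(v,[97,99]))
ox=np.percentile(u,2)+72;oy=np.percentile(v,98)-50;o=ox*jx+oy*jy;print("jig origin",o)
for n,q in(("butt",[585,-19.5]),("tip",[626.5,114.5])):
    q=np.array(q)-o;print(n,q@jx,q@jy)
W=C[170:330,370:600].reshape(-1,3);W=W[(W[:,2]>.064)&(W[:,2]<.075)]*1000
wu=(W[:,:2]-o)@jx;wv=(W[:,:2]-o)@jy
print("wedge x",np.percentile(wu,[.5,99.5]))
for k in np.arange(-110,40,20):
    m=abs(wu-k)<4;print(k,np.percentile(wv[m],[3,97]) if m.sum()>5 else None)
```

```text
head ridge 1680 [ 559.4 -287.1   52.7]
((560.16357421875, -287.5253601074219), (83.97319030761719, 29.805572509765625), 76.30223083496094)
head x extent [-182.8 -139.9  -99.2] y [-636.8 -607.2 -589.2] ridge y -612.7284404833387 handle line x -141.48579458694445
head from ctr [ 559.4 -287. ]
base edge x [209.1 209.6] y [-467.6 -465.8]
jig origin [579.1 103.9]
butt -115.27700848007785 -44.533168673206546
tip 24.971812113589433 -41.61455220554142
wedge x [-115.3   22.2]
-110 [-61.  -26.4]
-90 [-56.8 -26.3]
-70 [-53.2 -26.3]
-50 [-50.2 -25.5]
-30 [-47.2 -25.2]
-10 [-43.7 -25.4]
10 [-41.1 -25.3]
30 None
```

```bash
cat >> h.py <<'E'
t=np.radians(71.6);JX=np.array([np.cos(t),np.sin(t)]);JY=np.array([-JX[1],JX[0]]);O=np.array([.5791,.1039])
def J(x,y,z): return np.r_[O+x*JX+y*JY,z]
E
python3 - <<'E'
from h import *
import pickle
np.set_printoptions(precision=4,suppress=True)
q=qd(np.radians(75.9));g=np.array([.511,-.275])
goto(np.r_[g,.12],q);move_linear(np.r_[g,.006],vel=.12)
f=np.array(read_ft_force());print("down",f,read_clock())
grab(120);print(read_width(),read_grasp_force(),read_position(),read_ft_force())
move_linear(np.r_[g,.05],vel=.1)
print("lift",read_width(),read_ft_force(),read_wrist_torque())
goto(J(-.215,.006,.05),qd(t))
move_linear(J(-.215,.006,.019),vel=.1)
print(read_width(),read_ft_force(),read_clock())
s=snap("wrist");save(s,"w2.png");pickle.dump(s,open("w2.pkl","wb"))
E
```

```text
down [-0.0002  0.8207 -0.0293] 4.075
0.022320067423400262 117.48039364814758 [ 0.5112 -0.2751  0.0066] [-1.5165  0.7304  5.9529]
lift 0.02244596576507325 [-0.4607  1.1217 -2.0357] [ 0.02    0.1021 -0.0103]
0.022486075628267325 [ 0.107  -0.1203 -2.2629] 6.4667
```

View pics/w2.png

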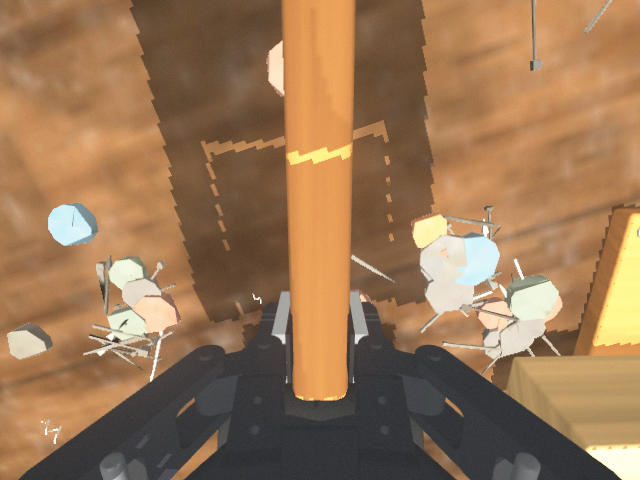

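The mallet is held square and the handle runs straight up the image at columns 285–355. The wedge butt is at the lower right, from (505,360). The palm hides the head, so I'll check it from the side camera, along with the height of the chip piles.

Run:
```python
from h import *
import pickle
np.set_printoptions(precision=4,suppress=True)
s=pickle.load(open("w1.pkl","rb"));C=cloud(s)
print("pile max z",np.nanpercentile(C[150:240,360:385,2],99),np.nanpercentile(C[165:185,366:400,2],99.5),np.nanpercentile(C[205:235,375:388,2],99.5))
d=snap("side");sc=snap("scene")
a=d["im"][150:300,220:420];b=sc["im"][140:290,250:450]
cv2.imwrite("pics/side2.png",np.vstack([cv2.resize(x,None,fx=2,fy=2,interpolation=2) for x in(a,b)])[:,:,::-1])
```

```text
pile max z 0.009069541890042337 0.009475712480564197 0.007385113761889226
```

View pics/side2.png

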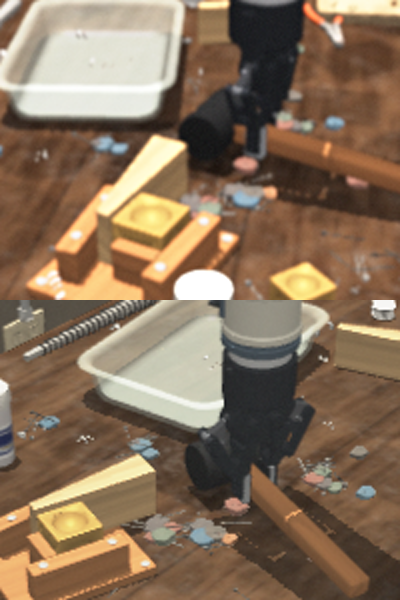

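The head is level, sits square to the butt and clears the piles. Starting the taps.

```bash
cat > tap.py <<'E'
from h import *
def T(x,v=.12): move_linear(J(x,.006,.019),vel=v)
def F(): return np.array(read_ft_force())[:2]@JX
def push(x0,x1,f0,lim,st=.0015):
    x=x0
    while x<x1:
        x+=st;T(x,.03);f=f0-F()
        if f>lim: break
    p=(np.array(read_position())[:2]-O)@JX
    print("stop cmd",round(x,4),"actual",round(p,4),"f",round(f,1),"t",read_clock());return x
E
python3 - <<'E'
from tap import *
f0=F();T(-.142,.12);print("tap1 f",f0-F(),read_clock());T(-.185)
T(-.140);print("tap2 start f",f0-F())
push(-.140,-.117,f0,15)
T(-.185);print(read_width(),read_clock())
s=snap("side");save(s,"side3.png");c=snap("scene")
b=np.hstack([cv2.resize(s["im"][200:320,220:380],None,fx=2.4,fy=2.4),cv2.resize(c["im"][190:310,220:380],None,fx=2.4,fy=2.4)])
cv2.imwrite("pics/tap.png",b[:,:,::-1])
E
```

```text
tap1 f 0.2920442560043531 7.375
tap2 start f -0.27940384260464624
stop cmd -0.122 actual -0.1249 f 20.8 t 11.4083
0.02218993963000592 12.0833
```

View pics/tap.png

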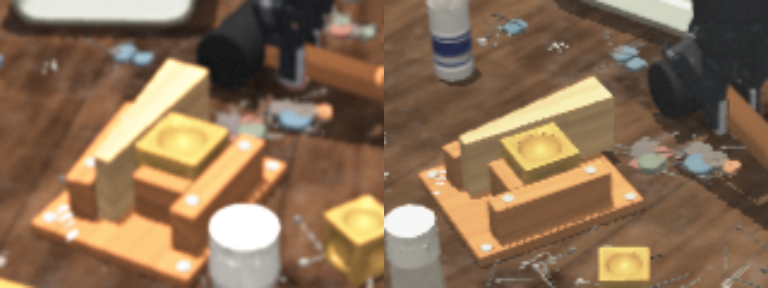

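The wedge is now well in: its tip is past the end stop, and the butt stopped at jig x ≈ -83 mm at 21 N (expected -85). I'll give one more confirming tap, then lay the mallet back where it was.

Run:
```python
from tap import *
import pickle
np.set_printoptions(precision=4,suppress=True)
f0=F();T(-.130);push(-.130,-.118,f0,24);T(-.20);print(f0,F())
move_linear(J(-.20,.006,.05));g=np.array([.511,-.275]);q=qd(np.radians(75.9))
goto(np.r_[g,.05],q);move_linear(np.r_[g,.014],vel=.1)
z0=np.array(read_ft_force())[2];z=.014
while z>.003:
    z-=.001;move_linear(np.r_[g,z],vel=.03);f=np.array(read_ft_force())[2]-z0
    if f>2:break
print("down",z,f,read_clock())
let_go();hold(.2);print(read_width())
move_linear(np.r_[g,.14],vel=.15)
goto([.5,-.12,.27],qd(np.pi/2));hold(.3);print(read_clock())
s=snap("wrist");save(s,"w3.png");pickle.dump(s,open("w3.pkl","wb"))
C=cloud(s)
W=C.reshape(-1,3);W=W[(W[:,2]>.064)&(W[:,2]<.075)];W=W[(abs(W[:,0]-.6)<.07)&(W[:,1]>-.06)&(W[:,1]<.2)]
u=(W[:,:2]-O)@JX;v=(W[:,:2]-O)@JY;print("wedge x",np.percentile(u,[.5,99.5]),"y",np.percentile(v,[1,99]))
```

```text
stop cmd -0.121 actual -0.1246 f 25.2 t 14.2917
-0.7269457794835634 -0.7598528624289378
down 0.005999999999999997 9.550278650278612 18.75
0.08531771573751938
21.75
wedge x [-0.085   0.0524] y [-0.0562 -0.0228]
```

View pics/w3.png

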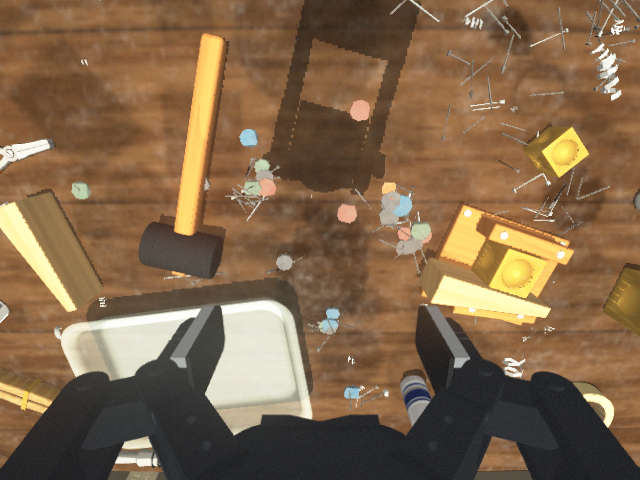

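The mallet lies flat at (182,250) to (212,40), clear of the jig. The wedge butt is at x -85 mm and the tip at about +52 to +55, which matches the tight position.

```bash
python3 -c "
from station import *
print(sign_off(),read_clock())"
```

```text
the job is handed in; nothing more can be done
the job is handed in; nothing more can be done
```

Job handed in: three separate mallet taps drove the wedge to its hard stop (butt at x -85 mm, the given tight position; 25 N on the last tap), and the mallet lies flat on the bench clear of the jig, with about 22 s of the 48 s used.

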